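# Angle an aero seatpost past the wheel post into its rack bay

### The arm

A 6-joint arm with a two-finger parallel gripper is mounted at the origin on the work surface. World frame = base frame: x ahead of the robot, y to its left, z up, the work surface at z = 0. Lengths are in mm, angles in degrees, forces in N, time in s.
With the tool pointing down it reaches from about 350 to 850 mm from the base axis. Payload 8.1 kg.
Tool frame: the origin (TCP) lies midway between the tips of the shut fingers; the grasp point (between the pads) lies 19 mm behind it; z points along the fingers, y is the direction in which the jaws open and shut (so a half turn about z gives the same grasp; the last joint's range is limited). The gripper opens to 85 mm and grips with 20 to 120 N. Pads are 22 mm wide; open, the fingers measure 114 mm over their backs; the gripper's body (76 mm by 85 mm) begins 54 mm behind the grasp point. The pads swing forward as they close: fully open they stand 13 mm farther back than shut.
Start: joints at [59.221, 7.471, 85.268, -0, 87.261, -4.893], TCP at [261.932, 539.812, 231.292] pointing down, gripper open.
Joint ranges: [-169.43, 169.43], [-51.17, 129.36], [1.28, 143.12], [-76.62, 256.62], [0, 156.53], [-152.29, 152.29]. Speed limits (degrees/s): [136.94, 136.94, 159.86, 180, 180, 180].

### API

Orientations are given as [roll, pitch, yaw] about the fixed x, y, z axes, in that order (R = Rz(yaw) Ry(pitch) Rx(roll)).
In Python, from bench import telemetry, snapshot, camera_params, job gives the robot as it stands. The module is installed in compiled form; this text tells all that it offers.
- The arm moves only by the shell command python3 -m jog 'ROWS' [FORCE]. ROWS is JSON, a list that holds one entry, the list of rows, each a list of 7 numbers: the shift along the tool's x, y, z in units of 50 mm (1.0 is 50 mm), then the turn, a rotation vector about the tool's x, y, z in units of 2 pi rad (1.0 is 2 pi rad), then the opening, from 0 (shut) to 1 (fully open). In form: [[[dx, dy, dz, rx, ry, rz, claw], ...]]. A call has 1 to 12 rows; each row shifts and turns the commanded pose from where the row before left it, along the tool's axes as they then stand; what a row does not reach is not made up. A row lasts 1/8 s, in which the tool goes at most 62.5 mm and 10.7 degrees, less where a joint would pass 70% of its speed; a pose out of reach is approached as far as the arm can. A call with a number of a shift or a turn outside -1 to 1 is refused whole. A call with a gripper value outside its range is refused whole. The fingers move at their own pace and stop on an object; FORCE is the grip in N (left out, the last holds). Time passes only in rows, so rows that do not move let the fingers close. It gives the time, the measured TCP pose, the force and the opening at its end, in the units of the state.
- telemetry.sense(): the state, without advancing time (a new reading comes with each control period).
- snapshot(name): name is "side" or "top" or "wrist"; returns (picture, depth): 384x512x3 uint8, red, green, blue; 384x512 float32, mm along the optical axis (not along the pixel's ray), 0 where there is no reading.
- camera_params(name): a dict with "K" (3x3 intrinsics, pixels), "D" ([k1, k2, p1, p2, k3] as OpenCV has them; the pictures are not rectified), "extrinsics" (4x4, takes a point from camera to world coordinates). Camera axes: x right, y down, z forward; pixel columns grow to the right and rows downward; lengths in mm; the calibration is good to about 2 mm. A picture is of the moment at which its call begins: read the wrist's pose just before it. camera_params takes no time and is no camera call; for the wrist camera it gives the pose at the moment of the call.
- job.hand_in(): hands the job in, once; it reports no verdict.
The state is a dict: "time": time; "joint_pos": joint angles; "qd": joint speeds; "joint_efforts": joint torques, N m; "tool_pos": TCP position; "tcp_rot": TCP orientation; "ft_force": force on the tool from outside, world axes, zero at the start; "wrist_torque": the same for the moment, N m; "finger_gap": finger opening in mm.
Only numpy, scipy, OpenCV 4.12 (cv2) and the standard library are available. Lean on these libraries where they do the work, as an engineer would, in place of code of your own. Each camera call takes 0.05 s, during which the arm holds its last target. There are 200 camera calls.

### The job

Put the loose black aero seatpost away in the empty near bay of the low seatpost rack by pushing it along the bench with the fingertips: work one end in behind the upright steel wheel post, then push the other end in, until it lies flat and flush along the bay's back strip between the two end plates. Never lift or tip it off the bench, and leave everything else where it is.

Things in the scene. Friction and masses are not known exactly. Their poses are not given: they have to be found in the camera images.
- seatpost: Loose black aero (bladed) seatpost lying flat on the bench: 300 mm long, 40 wide, 24 high, about 0.25 kg (varies). Origin: middle of length and width, at its underside. x lengthwise, y across, z up. At x = +150 mm its head, rounded in plan (radius 20, 28 high, with a cross bore). It starts before the rack, roughly parallel to it, shifted along it away from the wheel post.
- cut_end (a point): Middle of the seatpost's square-cut end face (40 mm wide, 24 high), at x = -150 mm and 12 mm above the underside.
- head_end (a point): Foremost point of the seatpost's rounded head, at x = +150 mm, y = 0 and 12 mm above the underside.
- rack: Low seatpost rack of aluminium strips fixed to the bench (no floor of its own) on the far side. Origin: middle of the near face of its divider strip, at bench level; x points away from the robot, square to the divider, y along it, z up. Divider 338 mm long, 32 high. The near bay lies on the -x side; the bay behind holds a round seatpost.
- bay (a point): Where the middle of the seated seatpost belongs: bench level, at x = -20 mm, y = 0 of the rack, the seatpost's length along the rack's y, either way round. The bay is open above and towards the robot, 330 mm long between its two end plates (inner faces at y = +165 and -165; 4 mm thick, 32 high, reaching from the divider out to x = -50 mm).
- wheel_post: Fixed upright steel post on which wheels are laid: 32 mm diameter to 62 mm high, then a thinner stepped spigot, 90 high in all. Origin: its axis at bench level. It stands before one end of the near bay: at rack x = -78 mm, y = +115 or -115, leaving 62 mm between it and the divider. Its foot plate is flush, as is the round cover of a spare socket at the other end.
- round_post: Bystander: silver round seatpost, 27 mm diameter, 270 long, lying in the bay behind the divider. Origin: middle, underside.
- grease_tub: Bystander: white-capped tub, 60 mm diameter, 55 high, standing just outside the rack's +y end plate. Origin: centre of its underside.
- pedal: Bystander: black platform pedal, 96 x 92 mm with a 28 mm spindle stub, 18 high, lying outside the rack's -y end plate. Origin: its middle, underside.
- lube_bottle: Bystander: white bottle with a red cap, 40 mm diameter, 130 high, standing behind the rack. Origin: centre of its underside.
- spray_can: Bystander: can, 52 mm diameter, 160 high, standing behind the rack. Origin: centre of its underside.
- cassette: Bystander: steel sprocket cassette, 106 mm diameter, 32 high, lying nearer the robot than the work, to the right. Origin: centre of its underside.
- hex_driver: Bystander: driver with a yellow handle, 190 mm long, lying at the left (+y) side. Origin: about its middle, underside.
- crank_arm: Bystander: black crank arm, 194 mm long, 18 high, lying at the right (-y) side. Origin: its middle, underside.
There are look-alikes about, which are no part of the job. What is shaped like the wheel_post but turquoise is not meant.

How it is judged (in metres and radians):
On the way:
1. one end of the seatpost is in the bay behind the wheel post while the other end is still outside the bay (((horizontal distance between head_end and wheel_post below 0.09 m and x of head_end in the frame of rack above -0.05 m and (y of head_end in the frame of rack above 0.11 m or y of head_end in the frame of rack below -0.11 m) and x of cut_end in the frame of rack below -0.055 m) or (horizontal distance between cut_end and wheel_post below 0.09 m and x of cut_end in the frame of rack above -0.05 m and (y of cut_end in the frame of rack above 0.11 m or y of cut_end in the frame of rack below -0.11 m) and x of head_end in the frame of rack below -0.055 m))), for 0.1 s.
At the end, for the whole second after the job is handed in: The seatpost lies at rest flat on the bench in the near bay, between the end plates, its middle within 7 mm of lying against the divider and its length parallel to the divider within 0.05 rad (x of seatpost in the frame of rack between -0.027 and -0.01 m and y of seatpost in the frame of rack between -0.022 and 0.022 m and angle between the x axis of seatpost and the y axis of rack, either way round below 0.05 rad and height (world z) of seatpost below 0.006 m and angle between seatpost's own z axis and vertical below 0.05 rad and linear speed of seatpost below 0.01 m/s); the robot touches nothing.
It fails at once if the seatpost is lifted or tipped off the bench (height (world z) of seatpost above 0.012 m or angle between seatpost's own z axis and vertical above 0.15 rad).
It fails at once if something else on the bench is disturbed (moved by more than 20 mm) (distance of any of round_post, grease_tub, pedal, lube_bottle, spray_can, cassette, hex_driver, crank_arm from where it was at the start of the episode above 0.02 m).
It also fails if it takes over 72 s, if anything falls off the work surface, if the arm or the gripper's body presses on something with over 40 N, if the wrist force passes 120 N, or if a joint passes its speed limit or range.

## Working session

There is one attempt and no reset: what is moved stays moved. The work goes in short steps, Python scripts to look and compute and a shell command to move; the robot and the scene stay as the last step left them, time stands still between calls to the robot, and variables do not carry over. Pictures are saved under pics/ and viewed, about 8 in all and at most 12, crops included, and the job is handed in when it is done.

```bash
mkdir -p pics; cat > h.py <<'E'
import numpy as np, cv2
from bench import telemetry, snapshot, camera_params, job
def ray(name,pts,z,P=None):
    P=P or camera_params(name); T=np.array(P["extrinsics"]); K=np.array(P["K"],float); D=np.array(P["D"],float)
    u=cv2.undistortPoints(np.array(pts,float).reshape(-1,1,2),K,D).reshape(-1,2)
    d=np.c_[u,np.ones(len(u))]@T[:3,:3].T; o=T[:3,3]
    return o+d*((z-o[2])/d[:,2])[:,None]
def save(name,im): cv2.imwrite("pics/"+name,cv2.cvtColor(im,cv2.COLOR_RGB2BGR))
E
python3 - <<'E'
from h import *
s=telemetry.sense(); print(s)
for n in("top","side"):
    im,d=snapshot(n); save(n+"0.png",im); np.save(n+"0.npy",d); print(n,np.round(camera_params(n)["extrinsics"],2).tolist())
E
```

```text
{'time': 0.0, 'joint_pos': array([ 5.92209873e+01,  7.51348825e+00,  8.53293654e+01, -2.90764021e-03,
        8.72606739e+01, -4.89269679e+00]), 'qd': array([-0.01259063, -0.06207543,  0.05658058, -0.01800732, -0.00048369,
        0.02254233]), 'joint_efforts': array([ 6.90629204e-04, -5.69380367e+01, -5.00562000e+01, -7.57680732e-05,
        1.48604141e-02, -9.27011001e-06]), 'tool_pos': array([261.66641028, 539.33226011, 230.26048344]), 'tcp_rot': array([-1.79896602e+02, -5.93636897e-03,  1.54113820e+02]), 'ft_force': array([-0.54325703, -0.03627447,  0.03128147]), 'wrist_torque': array([-0.01364498, -0.03204245,  0.02281407]), 'finger_gap': 85.19780672527979}
top [[-0.01, -1.0, 0.05, 461.45], [-1.0, 0.01, -0.02, 25.62], [0.02, -0.05, -1.0, 1425.87], [0.0, 0.0, 0.0, 1.0]]
side [[0.81, -0.33, 0.47, -76.41], [-0.58, -0.48, 0.65, -862.44], [0.01, -0.81, -0.59, 836.15], [0.0, 0.0, 0.0, 1.0]]
```

View pics/top0.png

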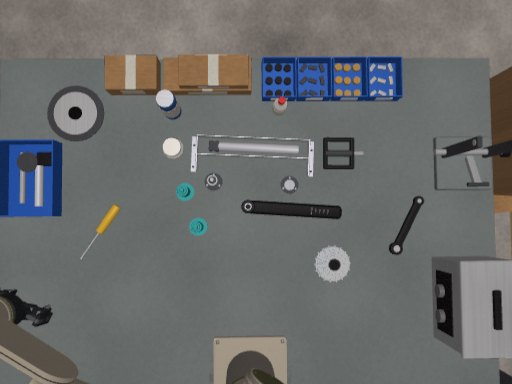

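View pics/side0.png

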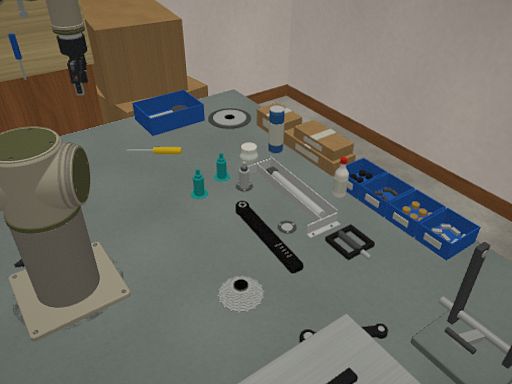

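Candidates for the wheel post: grey post at top (213,181) / side (244,178); flat cover at top (289,184); turquoise look-alikes at top (185,191) and (198,227). By the description it is the grey one at (213,181). Seatpost candidates: black bar at (247,206)–(340,212) versus crank arm (405,225) and pedal (338,153). I choose the bar, whose round head is at the left. I'll check that in one crop and measure.

```bash
python3 - <<'E'
from h import *
im=cv2.cvtColor(cv2.imread("pics/top0.png"),cv2.COLOR_BGR2RGB)
c=cv2.resize(im[120:240,165:365],None,fx=4,fy=4,interpolation=cv2.INTER_CUBIC); save("crop.png",c)
g=im.max(2); m=(g<60).astype(np.uint8)
m[:, :235]=0; m[:,350:]=0; m[:195]=0; m[225:]=0
m=cv2.morphologyEx(m,cv2.MORPH_CLOSE,np.ones((7,7)))
cs,_=cv2.findContours(m,0,2); k=max(cs,key=cv2.contourArea)
w=ray("top",k.reshape(-1,2),24)[:,:2].astype(np.float32); r=cv2.minAreaRect(w); print("seatpost",r,cv2.boxPoints(r).tolist())
d=np.load("top0.npy")
# bright strips: rack
m=((im.min(2)>150)).astype(np.uint8); m[:132]=0;m[180:]=0;m[:,:188]=0;m[:,320:]=0
ys,xs=np.where(m); w=ray("top",np.c_[xs,ys],32); 
import collections
for lo,hi in((188,200),(200,306),(306,320)):
    s=(xs>=lo)&(xs<hi); print(lo,s.sum(),w[s].min(0),w[s].max(0))
for n,p,z in(("post",(213,181),75),("postbase",(213,181),0),("cover",(289,184),0),("tubtop",(172,148),55)): print(n,ray("top",[p],z))
E
```

```text
seatpost ((483.6678771972656, -125.005126953125), (298.5746154785156, 38.257362365722656), 85.87466430664062) [[453.8492431640625, -272.529541015625], [492.00750732421875, -275.28173828125], [513.4865112304688, 22.519287109375], [475.3282470703125, 25.271484375]]
188 200 [598.15516163 146.8364627   32.        ] [708.29007645 170.8347451   32.        ]
200 629 [ 573.99171412 -167.53085386   32.        ] [708.24223974 144.0893948   32.        ]
306 178 [ 580.83775553 -192.14343042   32.        ] [ 691.50680534 -175.67392065   32.        ]
post [[564.84028007 103.58938779  75.        ]]
postbase [[570.58033413 107.91833489   0.        ]]
cover [[ 559.75421418 -122.11703394    0.        ]]
tubtop [[663.55452688 223.42015619  55.        ]]
```

View pics/crop.png

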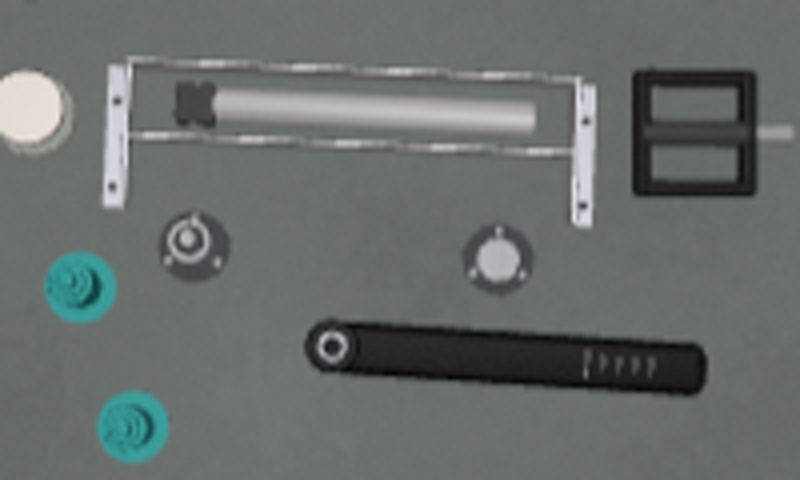

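The crop confirms the choice. The grey stepped post is at crop (188,240) with the flat cover at (498,259). The seatpost has its bored head at crop (331,346) and its cut end at (705,370). Next I fit the rack frame.

```bash
cat >> h.py <<'E'
def go(x,y,z=None,yaw=None):
    s=telemetry.sense(); p=s["tool_pos"]; a=np.radians(s["tcp_rot"][2]); d=np.array([x,y])-p[:2]
    print("t",round(s["time"],2),"tcp",p.round(1),"yaw",s["tcp_rot"][2].round(2),"F",s["ft_force"].round(1),"| units dx %.3f dy %.3f"%tuple(np.array([d@[np.cos(a),np.sin(a)],d@[np.sin(a),-np.cos(a)]])/50),
     "dz",None if z is None else round((p[2]-z)/50,3),"rz",None if yaw is None else round(-(((yaw-s["tcp_rot"][2]+180)%360)-180)/360,4))
E
python3 - <<'E'
from h import *
f=lambda c:(np.array(c)/4+[165,120]-.4)
print("foot",ray("top",[f((195,246)),f((498,259))],0).round(1).tolist())
print("post62",ray("top",[f((188,240))],62).round(1).tolist())
print("divider near",ray("top",[f((132,140)),f((572,157))],32).round(1).tolist())
print("plate near ends",ray("top",[f((114,208)),f((582,227))],32).round(1).tolist())
print("plates mid",ray("top",[f((116,140)),f((587,156))],32).round(1).tolist())
print("tub",ray("top",[f((28,101))],55).round(1), "cassette",ray("top",[(332,264)],32).round(1))
E
```

```text
foot [[570.3, 106.9, 0.0], [558.7, -122.4, 0.0]]
post62 [[569.9, 108.4, 62.0]]
divider near [[646.8, 151.2, 32.0], [632.1, -175.2, 32.0]]
plate near ends [[596.4, 164.6, 32.0], [579.8, -181.9, 32.0]]
plates mid [[646.9, 163.0, 32.0], [632.8, -186.4, 32.0]]
tub [[672.8 224.6  55. ]] cassette [[ 320.5 -242.6   32. ]]
```

```bash
python3 -m jog '[[[0,0,0,0,0,-0.0204,1],[0,0,0,0,0,-0.0204,1],[0,0,0,0,0,-0.0204,1]]]'; python3 -c "
from h import *
go(425,-118,60,176)"
```

```text
time: 0.48
tool_pos: [261.7, 539.5, 230.6]
tcp_rot: [-179.9, -0.0, 176.4]
ft_force: [-0.0, -0.1, 0.1]
finger_gap: 85.4
t 0.47 tcp [261.7 539.5 230.6] yaw 176.39 F [-0.  -0.1  0.1] | units dx -4.087 dy -12.918 dz 3.412 rz 0.0011
```

```bash
python3 -m jog '[[[-0.31,-0.9,0,0,0,0,1],[-0.31,-0.9,0,0,0,0,1],[-0.31,-0.9,0,0,0,0,1],[-0.31,-0.9,0,0,0,0,1],[-0.31,-0.9,0,0,0,0,1],[-0.31,-0.9,0,0,0,0,1],[-0.31,-0.9,0,0,0,0,1],[-0.31,-0.9,0,0,0,0,1],[-0.31,-0.9,0,0,0,0,1],[-0.31,-0.9,0,0,0,0,1],[-0.31,-0.9,0,0,0,0,1],[-0.31,-0.9,0,0,0,0,1]]]'; python3 -m jog '[[[-0.31,-0.9,0.3,0,0,0,1],[-0.31,-0.9,0.3,0,0,0,1],[0,0,0.9,0,0,0,1],[0,0,0.9,0,0,0,1],[0,0,0.9,0,0,0,1],[0,0,0.5,0,0,0,1],[0,0,0,0,0,0,1],[0,0,0,0,0,0,1]]]'; python3 -c "
from h import *
go(439,-102,0,175.9)
im,d=snapshot('wrist'); save('w1.png',im)"
```

```text
time: 1.98
tool_pos: [411.2, -13.0, 231.1]
tcp_rot: [180.0, -0.0, 176.1]
ft_force: [1.1, 1.0, -0.1]
finger_gap: 85.2
time: 2.98
tool_pos: [436.8, -103.6, 42.4]
tcp_rot: [-180.0, 0.1, 176.1]
ft_force: [0.5, -0.0, -0.6]
finger_gap: 85.5
t 2.98 tcp [ 436.8 -103.6   42.4] yaw 176.15 F [ 0.5 -0.  -0.6] | units dx -0.042 dy 0.034 dz 0.848 rz 0.0007
```

View pics/w1.png

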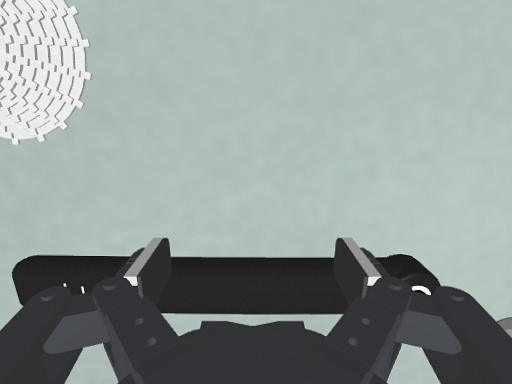

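The wrist view shows the seatpost's near edge at row 257, parallel to the jaws. The fingers are at columns 150 and 355, and the cassette is clear at the upper left. Next I check the near edge position by ray.

```bash
python3 -c "
from h import *
print(ray('wrist',[(60,256),(250,257),(380,256)],24).round(1))
print(ray('wrist',[(150,238),(350,238)],55).round(1))"; 
```

```text
[[ 448.6 -230.5   24. ]
 [ 456.9 -105.5   24. ]
 [ 462.3  -21.    24. ]]
[[ 425.1 -154.5   55. ]
 [ 432.   -52.1   55. ]]
```

```bash
python3 -m jog '[[[0,0,0.4,0,0,0,1],[0,0,0.3,0,0,0,1],[0,0,0.16,0,0,0,1],[0,0,0,0,0,0,1],[-0.08,0,0,0,0,0,1],[-0.08,0,0,0,0,0,1],[0,0,0,0,0,0,1]]]'
```

```text
time: 3.9
tool_pos: [444.9, -104.1, -1.2]
tcp_rot: [-180.0, 0.1, 176.2]
ft_force: [-0.5, -0.5, 0.7]
finger_gap: 85.2
```

```bash
python3 -m jog '[[[-0.08,0.012,0,0,0,0.0032,1],[-0.08,0.012,0,0,0,0.0032,1],[-0.08,0.012,0,0,0,0.0032,1],[-0.08,0.012,0,0,0,0.0032,1],[-0.08,0.012,0,0,0,0.0032,1],[-0.08,0.012,0,0,0,0.0032,1],[-0.08,0.012,0,0,0,0.0032,1],[0,0,0,0,0,0,1]]]'; python3 - <<'E'
from h import *
go(0,0)
im,d=snapshot("top"); save("top1.png",im); save("c1.png",cv2.resize(im[120:240,165:365],None,fx=4,fy=4,interpolation=cv2.INTER_CUBIC))
E
```

```text
time: 4.9
tool_pos: [473.0, -103.4, -1.6]
tcp_rot: [-180.0, 0.0, 168.1]
ft_force: [-0.1, -0.0, -0.5]
finger_gap: 85.2
t 4.9 tcp [ 473.  -103.4   -1.6] yaw 168.06 F [-0.1 -0.  -0.5] | units dx 9.683 dy 0.066 dz None rz None
```

View pics/c1.png

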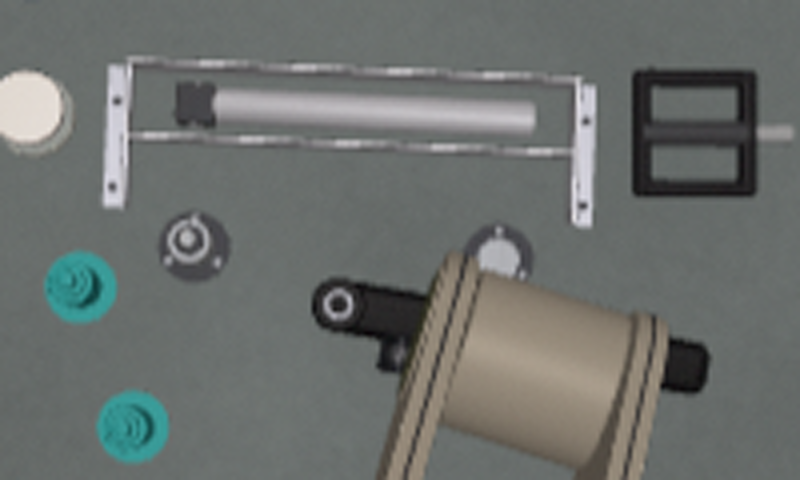

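The head has moved to crop (338,303), tracking the arc as planned. I continue the arc, then back off.

```bash
python3 -m jog '[[[-0.087,0.01,0,0,0,0.0027,1],[-0.087,0.01,0,0,0,0.0027,1],[-0.087,0.01,0,0,0,0.0027,1],[-0.087,0.01,0,0,0,0.0027,1],[-0.087,0.01,0,0,0,0.0027,1],[-0.087,0.01,0,0,0,0.0027,1],[-0.087,0.01,0,0,0,0.0027,1],[-0.087,0.01,0,0,0,0.0027,1],[0,0,0,0,0,0,1]]]'; python3 -c "
from h import *
go(460,-328,100,70)"; python3 -m jog '[[[0.3,0,0,0,0,0,1],[0.3,0,0,0,0,0,1],[0,0,-0.8,0,0,0,1],[0,0,-0.9,0,0,0,1],[0.5,-0.8,0,0,0,0.028,1],[0.5,-0.8,0,0,0,0.028,1],[0.5,-0.8,0,0,0,0.028,1],[0,0,0,0,0,0.028,1],[0,0,0,0,0,0.028,1],[0,0,0,0,0,0.028,1],[0,0,0,0,0,0.028,1],[0,0,0,0,0,0.028,1]]]'; python3 - <<'E'
from h import *
go(460,-328,100,70)
im,d=snapshot("top"); save("top2.png",im); save("c2.png",cv2.resize(im[120:240,180:380],None,fx=4,fy=4,interpolation=cv2.INTER_CUBIC))
E
```

```text
time: 6.08
tool_pos: [507.5, -108.8, -1.6]
tcp_rot: [180.0, 0.0, 160.3]
ft_force: [-0.4, 0.2, 1.1]
finger_gap: 85.4
t 6.08 tcp [ 507.5 -108.8   -1.6] yaw 160.28 F [-0.4  0.2  1.1] | units dx -0.584 dy -4.448 dz -2.031 rz 0.2508
time: 7.58
tool_pos: [355.5, -164.9, 83.6]
tcp_rot: [180.0, 0.0, 79.3]
ft_force: [0.3, -0.2, -0.3]
finger_gap: 85.5
t 7.58 tcp [ 355.5 -164.9   83.6] yaw 79.34 F [ 0.3 -0.2 -0.3] | units dx -2.819 dy 2.658 dz -0.329 rz 0.0259
```

View pics/c2.png

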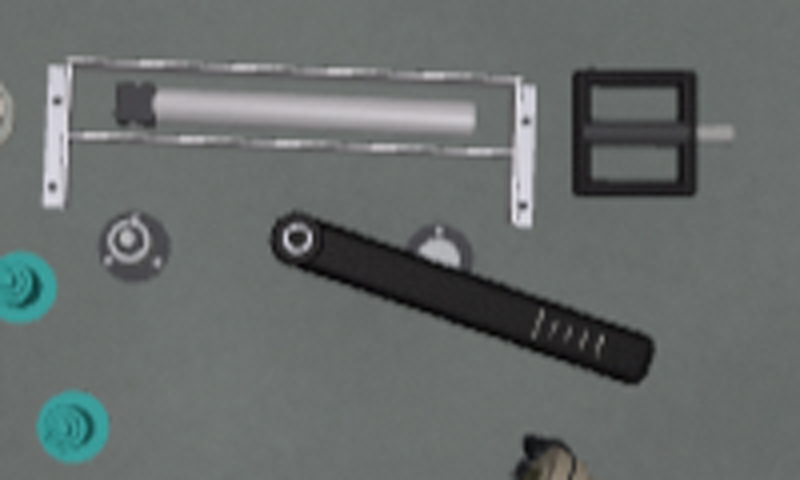

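The seatpost is fully visible and angled: head bore at crop (298,238), cut end at (643,360), wheel post at (128,240). Now I measure it.

```bash
cat >> h.py <<'E'
O=np.array([640,-11.5]); EX=np.array([.9989,-.0471]); EY=np.array([.0471,.9989])
def seat(im,roi,th=50):
    x0,y0,x1,y1=roi; m=np.zeros(im.shape[:2],np.uint8); m[y0:y1,x0:x1]=(im.max(2)<th)[y0:y1,x0:x1]
    m=cv2.morphologyEx(m,cv2.MORPH_CLOSE,np.ones((5,5)))
    k=max(cv2.findContours(m,0,2)[0],key=cv2.contourArea)
    c,sz,a=cv2.minAreaRect(ray("top",k.reshape(-1,2),24)[:,:2].astype(np.float32))
    b=cv2.boxPoints((c,sz,a)); e=b[1]-b[0]; e2=b[2]-b[1]; e=e if np.hypot(*e)>np.hypot(*e2) else e2
    u=e/np.hypot(*e); u=u*np.sign(u[1]); c=np.array(c)
    r=lambda p:np.round([(p-O)@EX,(p-O)@EY],1)
    print("c",c.round(1),"size",np.round(sz,1),"yaw",np.degrees(np.arctan2(u[1],u[0])).round(2),"theta",round(87.3-np.degrees(np.arctan2(u[1],u[0])),2),
      "rack c",r(c),"head",r(c+150*u),"cut",r(c-150*u)); return c,u
E
python3 - <<'E'
from h import *
im=cv2.cvtColor(cv2.imread("pics/top2.png"),cv2.COLOR_BGR2RGB)
c,u=seat(im,(238,168,346,220))
print("cut end world",c-150*u); p=c-185*u; go(p[0],p[1],40,np.degrees(np.arctan2(u[1],u[0])))
E
```

```text
c [ 528.3 -136.8] size [296.9  38.1] yaw 70.16 theta 17.14 rack c [-105.6 -130.4] head [-61.4  12.9] cut [-149.8 -273.8]
cut end world [ 477.42962646 -277.90829468]
t 7.62 tcp [ 355.5 -164.9   83.5] yaw 78.83 F [0.4 0.1 0.6] | units dx -2.437 dy 2.726 dz 0.87 rz 0.0241
```

```bash
python3 -m jog '[[[0,0,0,0,0,0.0241,0.1],[-0.5,0.765,0,0,0,0,0.1],[-0.5,0.765,0,0,0,0,0.1],[-0.5,0.765,0,0,0,0,0.1],[-0.5,0.765,0,0,0,0,0.1],[0,0,0.5,0,0,0,0.1],[0,0,0,0,0,0,0.1]]]'; python3 -c "
from h import *
go(465.5,-310.8,8,70.16)"
```

```text
time: 8.5
tool_pos: [465.8, -308.2, 55.9]
tcp_rot: [-179.7, -0.1, 71.1]
ft_force: [0.0, 1.2, -0.9]
finger_gap: 8.5
t 8.5 tcp [ 465.8 -308.2   55.9] yaw 71.1 F [ 0.   1.2 -0.9] | units dx -0.052 dy 0.011 dz 0.959 rz 0.0026
```

```bash
python3 -m jog '[[[0,0,0.5,0,0,0.0026,0.1],[0,0,0.44,0,0,0,0.1],[0,0,0,0,0,0,0.1],[0.2,0,0,0,0,0,0.1],[0.2,0,0,0,0,0,0.1],[0.2,0,0,0,0,0,0.1],[0.2,0,0,0,0,0,0.1],[0.2,0,0,0,0,0,0.1],[0.2,0,0,0,0,0,0.1],[0.2,0,0,0,0,0,0.1],[0.2,0,0,0,0,0,0.1],[0.2,0,0,0,0,0,0.1]]]'; python3 -m jog '[[[0.1,0,0,0,0,0,0.1],[0,0,0,0,0,0,0.1]]]'; python3 - <<'E'
from h import *
go(465.5,-310.8,8,70.16)
im,d=snapshot("top"); save("top3.png",im); save("c3.png",cv2.resize(im[120:240,180:380],None,fx=4,fy=4,interpolation=cv2.INTER_CUBIC))
E
```

```text
time: 10.0
tool_pos: [498.3, -223.9, 11.3]
tcp_rot: [-180.0, 0.0, 70.1]
ft_force: [-0.7, -3.3, 3.8]
finger_gap: 8.7
time: 10.25
tool_pos: [499.7, -218.9, 10.9]
tcp_rot: [-180.0, -0.0, 70.1]
ft_force: [0.1, -0.3, 0.9]
finger_gap: 8.5
t 10.25 tcp [ 499.7 -218.9   10.9] yaw 70.09 F [ 0.1 -0.3  0.9] | units dx -1.961 dy -0.017 dz 0.058 rz -0.0002
```

View pics/c3.png

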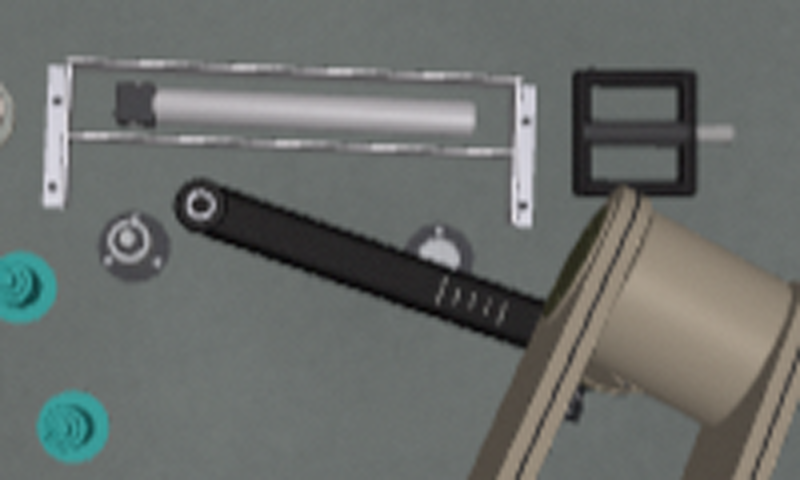

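The head bore is at crop (201,204), heading between the post and the divider at an unchanged angle. I push the remaining 70 mm or so.

```bash
python3 -m jog '[[[0.2,0,0,0,0,0,0.1],[0.2,0,0,0,0,0,0.1],[0.2,0,0,0,0,0,0.1],[0.2,0,0,0,0,0,0.1],[0.2,0,0,0,0,0,0.1],[0.2,0,0,0,0,0,0.1],[0.1,0,0,0,0,0,0.1],[0,0,0,0,0,0,0.1],[0,0,0,0,0,0,0.1]]]'; python3 - <<'E'
from h import *
go(465.5,-310.8,8,70.16)
im,d=snapshot("top"); save("top4.png",im); save("c4.png",cv2.resize(im[120:240,180:380],None,fx=4,fy=4,interpolation=cv2.INTER_CUBIC))
E
```

```text
time: 11.42
tool_pos: [522.0, -158.8, 11.4]
tcp_rot: [180.0, -0.0, 70.1]
ft_force: [1.0, 0.2, 0.2]
finger_gap: 8.8
t 11.43 tcp [ 522.  -158.8   11.4] yaw 70.05 F [1.  0.2 0.2] | units dx -3.243 dy -0.026 dz 0.068 rz -0.0003
```

View pics/c4.png

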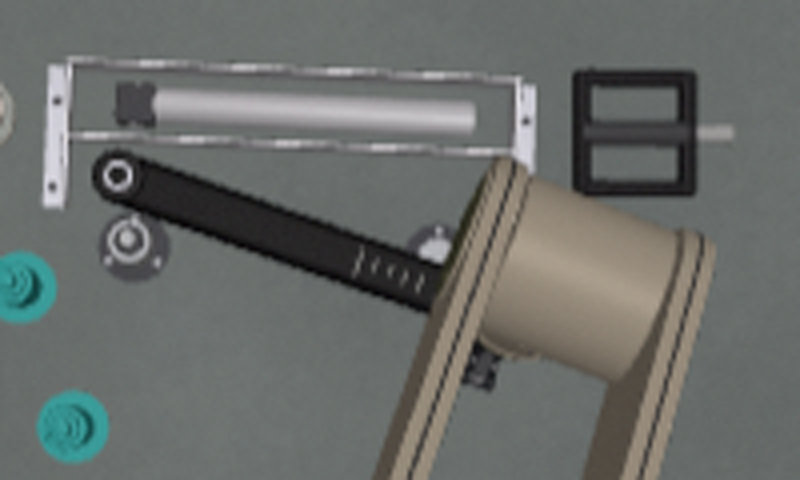

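The head is behind the post: bore at crop (118,175), post at (128,240). Rack coordinates by tool contact are head ≈ (-19,144) and cut end ≈ (-108,-142). I back off and go round to the near side.

```bash
python3 -m jog '[[[-0.3,0,0,0,0,0,0.1],[-0.3,0,0,0,0,0,0.1],[0,0,-0.7,0,0,0,0.3],[0,0,-0.7,0,0,0,1],[0.73,-0.23,0,0,0,0,1],[0.73,-0.23,0,0,0,0,1],[0.73,-0.23,0,0,0,0,1],[0.73,-0.23,0,0,0,0,1]]]'; python3 -m jog '[[[0,0,0,0,0,-0.0278,1],[0,0,0,0,0,-0.0278,1],[0,0,0,0,0,-0.0278,1],[0,0,0,0,0,-0.0278,1],[0,0,0,0,0,-0.0278,1],[0,0,0,0,0,-0.0278,1],[0,0,0,0,0,-0.0278,1],[0,0,0,0,0,-0.0278,1],[0,0,0,0,0,-0.0278,1],[0,0,0,0,0,0,1],[0,0,0,0,0,0,1]]]'; python3 -c "
from h import *
go(519.2,-34.4,-2,160.1)
"
```

```text
time: 12.48
tool_pos: [518.2, -34.1, 81.4]
tcp_rot: [180.0, 0.0, 70.0]
ft_force: [1.2, 0.8, -0.9]
finger_gap: 85.1
time: 13.85
tool_pos: [518.2, -34.6, 81.3]
tcp_rot: [-180.0, 0.0, 159.9]
ft_force: [0.0, -0.0, -0.6]
finger_gap: 85.3
t 13.85 tcp [518.2 -34.6  81.3] yaw 159.86 F [ 0.  -0.  -0.6] | units dx -0.017 dy 0.010 dz 1.666 rz -0.0007
```

```bash
python3 -m jog '[[[0,0,0.8,0,0,0,1],[0,0,0.6,0,0,0,1],[0,0,0.26,0,0,0,1],[0,0,0,0,0,0,1],[-0.1,0,0,0,0,0,1],[-0.14,0,0,0,0,0,1],[0,0,0,0,0,0,1]]]'; python3 -m jog '[[[-0.08,-0.013,0,0,0,-0.0034,1],[-0.08,-0.013,0,0,0,-0.0034,1],[-0.08,-0.013,0,0,0,-0.0034,1],[-0.08,-0.013,0,0,0,-0.0034,1],[-0.08,-0.013,0,0,0,-0.0034,1],[-0.08,-0.013,0,0,0,-0.0034,1],[-0.08,-0.013,0,0,0,-0.0034,1],[0,0,0,0,0,0,1]]]'; python3 - <<'E'
from h import *
go(519.2,-34.4,-2,177.3)
im,d=snapshot("top"); save("top5.png",im); save("c5.png",cv2.resize(im[120:240,180:380],None,fx=4,fy=4,interpolation=cv2.INTER_CUBIC))
E
```

```text
time: 14.72
tool_pos: [531.1, -38.5, -0.6]
tcp_rot: [180.0, 0.1, 160.1]
ft_force: [1.1, -0.1, -0.0]
finger_gap: 85.3
time: 15.72
tool_pos: [555.6, -50.4, -1.7]
tcp_rot: [180.0, 0.0, 168.7]
ft_force: [0.0, 0.5, -0.7]
finger_gap: 85.4
t 15.72 tcp [555.6 -50.4  -1.7] yaw 168.71 F [ 0.   0.5 -0.7] | units dx 0.777 dy 0.171 dz 0.006 rz -0.0239
```

View pics/c5.png

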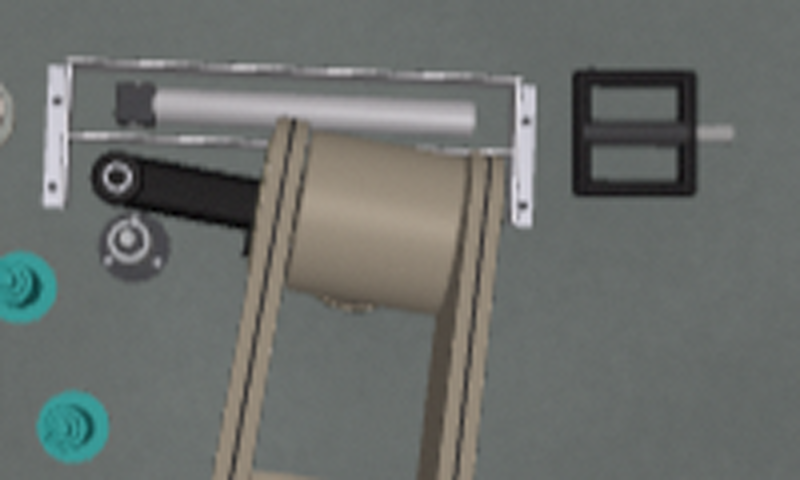

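The seatpost is swinging about its head: bore still at crop (116,177), angle about 9°. I carry on to parallel.

```bash
python3 -m jog '[[[-0.08,-0.01,0,0,0,-0.0034,1],[-0.08,-0.01,0,0,0,-0.0034,1],[-0.08,-0.01,0,0,0,-0.0034,1],[-0.08,-0.01,0,0,0,-0.0034,1],[-0.08,-0.01,0,0,0,-0.0034,1],[-0.08,-0.01,0,0,0,-0.0034,1],[-0.08,-0.01,0,0,0,-0.0034,1],[0,0,0,0,0,0,1]]]';python3 -m jog '[[[-0.03,0,0,0,0,0,1],[-0.03,0,0,0,0,0,1],[0,0,0,0,0,0,1],[0,0,0,0,0,0,1]]]'
```

```text
time: 16.77
tool_pos: [582.9, -57.5, -1.6]
tcp_rot: [-180.0, 0.0, 177.3]
ft_force: [-0.2, -0.1, -0.7]
finger_gap: 85.5
time: 17.27
tool_pos: [585.5, -57.5, -1.7]
tcp_rot: [180.0, 0.0, 177.3]
ft_force: [-1.4, -0.4, 1.9]
finger_gap: 85.6
```

```bash
python3 -m jog '[[[-0.04,0,0,0,0,0,1],[0,0,0,0,0,0,1],[0,0,0,0,0,0,1]]]';python3 -m jog '[[[-0.04,0,0,0,0,0,1],[0,0,0,0,0,0,1],[0,0,0,0,0,0,1]]]'
```

```text
time: 17.65
tool_pos: [587.7, -57.7, -1.7]
tcp_rot: [-180.0, 0.0, 177.3]
ft_force: [0.3, -0.2, -0.3]
finger_gap: 85.2
time: 18.02
tool_pos: [589.5, -57.7, -1.7]
tcp_rot: [180.0, 0.0, 177.3]
ft_force: [-1.4, 0.9, 0.5]
finger_gap: 85.4
```

```bash
python3 -m jog '[[[-0.04,0,0,0,0,0,1],[0,0,0,0,0,0,1],[0,0,0,0,0,0,1]]]';python3 -m jog '[[[-0.04,0,0,0,0,0,1],[0,0,0,0,0,0,1],[0,0,0,0,0,0,1]]]'
```

```text
time: 18.4
tool_pos: [589.4, -57.7, -1.9]
tcp_rot: [180.0, -0.2, 177.3]
ft_force: [-12.9, 1.2, 10.1]
finger_gap: 85.3
time: 18.77
tool_pos: [589.4, -57.7, -2.3]
tcp_rot: [180.0, -0.5, 177.3]
ft_force: [-21.5, 1.3, 17.8]
finger_gap: 85.7
```

```bash
python3 - <<'E'
from h import *
im,d=snapshot("side"); save("s6.png",cv2.resize(im[140:260,200:380],None,fx=4,fy=4,interpolation=cv2.INTER_CUBIC))
E
```

```text
(no output)
```

View pics/s6.png

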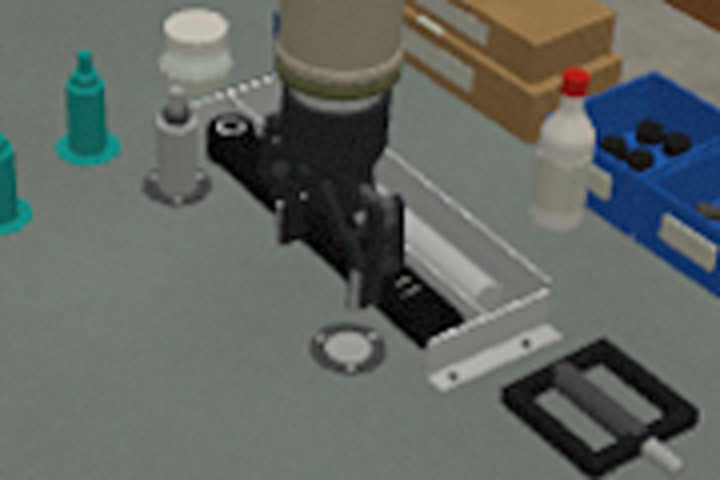

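The seatpost is in the bay, flush in view, with a firm stop at -21 N. I back off, clear the view and measure.

```bash
python3 -m jog '[[[0.1,0,0,0,0,0,1],[0.3,0,0,0,0,0,1],[0.5,0,0,0,0,0,1],[0.3,0,-0.5,0,0,0,1],[0.3,0,-0.9,0,0,0,1],[0.8,0,-0.9,0,0,0,1],[0.8,0,-0.5,0,0,0,1],[0.8,0,0,0,0,0,1],[0,0,0,0,0,0,1],[0,0,0,0,0,0,1]]]'; python3 - <<'E'
from h import *
go(0,0)
im,d=snapshot("top"); save("top7.png",im); save("c7.png",cv2.resize(im[120:240,180:380],None,fx=4,fy=4,interpolation=cv2.INTER_CUBIC))
seat(im,(196,157,311,182))
E
```

```text
time: 20.08
tool_pos: [399.6, -48.9, 138.9]
tcp_rot: [-180.0, 0.1, 177.2]
ft_force: [1.0, -0.0, 0.4]
finger_gap: 85.4
t 20.07 tcp [399.6 -48.9 138.9] yaw 177.25 F [ 1.  -0.   0.4] | units dx 8.029 dy 0.592 dz None rz None
c [620.8 -11.7] size [296.1  38.9] yaw 87.21 theta 0.09 rack c [-19.2  -1.1] head [-19.  148.9] cut [ -19.5 -151.1]
```

View pics/c7.png

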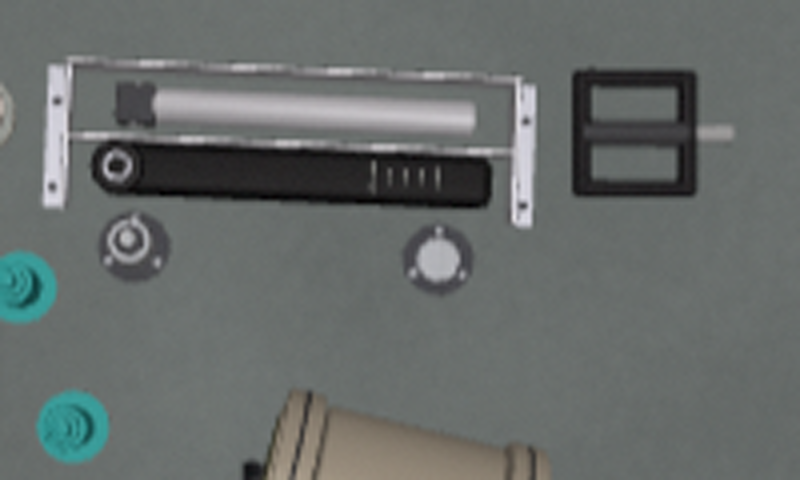

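The seatpost lies flush along the divider, from bore (118,165) to cut end (490,183), between the plates. I'm handing in.

```bash
python3 -c "
from h import *
print(job.hand_in())"
```

```text
the job is handed in; nothing more can be done
None
```

The seatpost is in the near bay, lying flush along the divider between the two end plates, and I handed the job in at about 20 s.

- **What I did:** I pushed the seatpost on its near side with both open fingertips to angle it about 17°. I then pushed on its cut end until the head was behind the steel wheel post, with the cut end about 110 mm out from the divider. Last, I swung the cut end in until it stopped firmly against the divider, where the wrist force reached about 28 N.
- **Last checks:** By the top camera, the seatpost's middle is at rack (-19, -1) mm and its length is parallel to the divider within about 0.1°. It looked flat in the last side view, taken while the fingers were still pressing. I did not measure its height separately. The arm stands clear, touching nothing.
- **Other objects:** The round post and the pedal look unmoved in the last top picture, and the arm kept clear of the rest. I did not measure any of them again.
- **Disagreement:** One wrist-camera ray put the seatpost's near edge about 6–8 mm nearer the robot than the top view did. It made no difference to the result, and no check failed.

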